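# Load the router's backup battery dock

## Task

Load the three yellow-banded cartridges into the black backup battery dock: push each one along its lane with the fingers, without lifting it, until it drops off the ledge into the bay at the end of its lane, then press it down past the brass clips and onto the stiff contact pins until both ends are fully home on the bay floor, finishing each before starting the next. Press firmly but never force it (stay under 40 N). Leave the red spent cartridge lying where it is, and do not disturb the phone, pen, stapler or screwdriver.

Things in the scene. Friction and masses are not known exactly. Their poses are not given: they have to be found in the camera images.
- dock: black dock, fixed, 200 (x) x 358 (y) x 85 mm; origin under its centre, x from ledge to bays, y across the lanes. Ledge 55 mm high, x = -100 to +40. Four lanes at y = -132, -44, 44, 132, 82 mm wide, walls 70 mm high. Round ridge 2.5 mm high along the ledge front at x = -95. Bays behind, x = 40 to 84; back wall x = 84 to 100, 85 mm high
- cell0: battery cartridge, bright aluminium cylinder with two yellow bands, 40 mm diameter, 76 mm long, about 180 g; origin at its middle on the axis, y along the axis (x and z turn as it rolls). Starts lying across one lane of the dock's ledge, rolls when pushed (its skin has sixteen narrow flats)
- cell1: battery cartridge, bright aluminium cylinder with two yellow bands, 40 mm diameter, 76 mm long, about 180 g; origin at its middle on the axis, y along the axis (x and z turn as it rolls). Starts lying across one lane of the dock's ledge, rolls when pushed (its skin has sixteen narrow flats)
- cell2: battery cartridge, bright aluminium cylinder with two yellow bands, 40 mm diameter, 76 mm long, about 180 g; origin at its middle on the axis, y along the axis (x and z turn as it rolls). Starts lying across one lane of the dock's ledge, rolls when pushed (its skin has sixteen narrow flats)
- spent: spent cartridge, same size and origin, red with black bands; lies in one of the lanes and must stay there
- bay0 (a point): bay of the lane at dock y = -132; the point is the middle of a fully home cartridge (dock x = 62, height 32). Floor at 12. Brass clips at height 44: a dropped cartridge rests on them, axis at 55, until snapped down (10 to 20 N). Two stiff floor pins, 26 mm either side of the middle, stand 2 to 5 mm proud, differently; each takes about 8 N, stays down, must end flush
- bay1 (a point): bay of the lane at dock y = -44; the point is the middle of a fully home cartridge (dock x = 62, height 32). Floor at 12. Brass clips at height 44: a dropped cartridge rests on them, axis at 55, until snapped down (10 to 20 N). Two stiff floor pins, 26 mm either side of the middle, stand 2 to 5 mm proud, differently; each takes about 8 N, stays down, must end flush
- bay2 (a point): bay of the lane at dock y = 44; the point is the middle of a fully home cartridge (dock x = 62, height 32). Floor at 12. Brass clips at height 44: a dropped cartridge rests on them, axis at 55, until snapped down (10 to 20 N). Two stiff floor pins, 26 mm either side of the middle, stand 2 to 5 mm proud, differently; each takes about 8 N, stays down, must end flush
- bay3 (a point): bay of the lane at dock y = 132; the point is the middle of a fully home cartridge (dock x = 62, height 32). Floor at 12. Brass clips at height 44: a dropped cartridge rests on them, axis at 55, until snapped down (10 to 20 N). Two stiff floor pins, 26 mm either side of the middle, stand 2 to 5 mm proud, differently; each takes about 8 N, stays down, must end flush
- phone: black phone 75 x 150 x 9 mm lying flat; origin under its centre
- pen: pen 130 mm long, 10 mm thick, along its x; origin under its centre
- stapler: blue stapler 130 mm long, 46 mm high, along its x; origin under its centre
- screwdriver: orange screwdriver 160 mm long, lying along its x on the desk in front of the dock; origin under its centre
Mind the look-alikes: they are no part of the job. Leave any green look-alike of the cell0 alone.

How it is judged:
At the end, for the whole second after the job is handed in: each yellow-banded cartridge lies in a bay, fully home: its axis middle less than 33.6 mm above the dock's underside (home is 32 mm), within 7 mm sideways of the bay's point, its axis within 0.03 rad of the dock's y, at rest; the red cartridge is within 15 mm of where it started ((horizontal distance between cell0 and bay0 below 0.007 m or horizontal distance between cell0 and bay1 below 0.007 m or horizontal distance between cell0 and bay2 below 0.007 m or horizontal distance between cell0 and bay3 below 0.007 m) and z of each of cell0, cell1, cell2 in the frame of dock below 0.0336 m and angle between the y axis of each of cell0, cell1, cell2 and the y axis of dock, either way round below 0.03 rad and linear speed of each of cell0, cell1, cell2 below 0.02 m/s and (horizontal distance between cell1 and bay0 below 0.007 m or horizontal distance between cell1 and bay1 below 0.007 m or horizontal distance between cell1 and bay2 below 0.007 m or horizontal distance between cell1 and bay3 below 0.007 m) and (horizontal distance between cell2 and bay0 below 0.007 m or horizontal distance between cell2 and bay1 below 0.007 m or horizontal distance between cell2 and bay2 below 0.007 m or horizontal distance between cell2 and bay3 below 0.007 m) and distance of spent from where it was at the start of the episode below 0.015 m); the robot touches nothing.
It fails at once if a yellow-banded cartridge is pushed with more than 40 N (contact force between any of the arm, the fingers and cell0 above 40 N or contact force between any of the arm, the fingers and cell1 above 40 N or contact force between any of the arm, the fingers and cell2 above 40 N).
It fails at once if a cartridge is lifted: its axis more than 100 mm above the dock's underside (75 mm when lying on the ledge) (z of any of cell0, cell1, cell2, spent in the frame of dock above 0.1 m).
It fails at once if two cartridges lie dropped into their bays but not yet pressed home (axis between 38 and 68 mm high) at the same time ((z of cell0 in the frame of dock between 0.038 and 0.068 m and z of cell1 in the frame of dock between 0.038 and 0.068 m) or (z of cell1 in the frame of dock between 0.038 and 0.068 m and z of cell2 in the frame of dock between 0.038 and 0.068 m) or (z of cell0 in the frame of dock between 0.038 and 0.068 m and z of cell2 in the frame of dock between 0.038 and 0.068 m)).
It fails at once if the red spent cartridge is moved more than 15 mm (distance of spent from where it was at the start of the episode above 0.015 m).
It fails at once if the phone, pen, stapler or screwdriver is moved more than 20 mm (distance of any of phone, pen, stapler, screwdriver from where it was at the start of the episode above 0.02 m).
It also fails if it takes over 64 s, if anything falls off the work surface, if the arm or the gripper's body presses on something with over 40 N, if the wrist force passes 120 N, or if a joint passes its speed limit or range.

## Robot

A 6-joint arm with a two-finger parallel gripper is mounted at the origin on the work surface. World frame = base frame: x ahead of the robot, y to its left, z up, the work surface at z = 0. Lengths are in m, angles in rad, forces in N, time in s.
With the tool pointing down it reaches from about 0.35 to 0.775 m from the base axis. Payload 5.5 kg.
Tool frame: the origin (TCP) lies midway between the tips of the shut fingers; the grasp point (between the pads) lies behind it (env.grip_point_offset is the z of the grasp point in the tool frame, in m); z points along the fingers, y is the direction in which the jaws open and shut (so a half turn about z gives the same grasp; the last joint's range is limited). The gripper opens to 85 mm and grips with 20 to 120 N. Pads are 22 mm wide; open, the fingers measure 114 mm over their backs; the gripper's body (76 mm by 85 mm) begins 54 mm behind the grasp point. The pads swing forward as they close: fully open they stand 13 mm farther back than shut.
Start: joints at [-1.433, 0.313, 0.046, 1.304, 0, 1.431], TCP at [0.158, -0.553, 0.231] pointing down, gripper open.
Joint ranges: [-2.76, 2.76], [-0.86, 1.69], [-1.03, 1.26], [-2.2, 2.34], [-1.47, 1.5], [-3.14, 3.14]. Speed limits (rad/s): [2.57, 2.57, 3.14, 3.14, 3.14, 3.14].

## Interface

Orientations are given as a unit quaternion [w, x, y, z].
In Python, from workcell import env, viewer gives the robot as it stands. The module is installed in compiled form; this text tells all that it offers.
- The arm moves only by the shell command python3 -m inch 'ROWS' [OPENING] [FORCE]. ROWS is JSON, a list of rows, each a list of 2 entries, a list of its own where there are three numbers: the shift along the tool's x, y, z in m, then the turn about the tool's z in degrees. In form: [[[tx, ty, tz], spin], ...]. A call has 1 to 5 rows; each row is the pose to reach, as a shift and turn from the pose measured when the call began, along the tool's axes at that moment; what a row does not reach only later rows make up. A row lasts 1/12 s, in which the tool goes at most 41.7 mm and 7.16 degrees, less where a joint would pass 70% of its speed; a pose out of reach is approached as far as the arm can. A call with a gripper value outside its range is refused whole. OPENING is the closure, from 0 (fully open) to 1 (shut), set as the call begins (- or left out, the last holds). The fingers move at their own pace and stop on an object; FORCE is the grip in N (left out, the last holds). Time passes only in rows, so rows that repeat a pose let the fingers close. It gives the time, the measured TCP pose, the force and the opening at its end, in the units of the state.
- env.get_state(): the state, without advancing time (a new reading comes with each control period).
- viewer.read_camera(name): name is "scene" or "top" or "wrist"; returns a dict with "image" (400x640x3 uint8, red, green, blue), "depth" (400x640 float32, m along the optical axis (not along the pixel's ray), 0 where there is no reading), "vertical_fov" (degrees; the focal length in pixels is half the picture's height over the tangent of half this angle, whatever the lens; pixels are square), "cx", "cy" (the principal point, pixels), "R" (3x3) and "t" (3): a world point X has camera coordinates R X + t; the wrist camera has in their place "T_tool_cam" (4x4, takes a point from camera to tool coordinates, whose origin is the TCP and whose axes are the flange's). Camera axes: x right, y down, z forward; pixel columns grow to the right and rows downward; lengths in m; the calibration is good to about 2 mm. A picture is of the moment at which its call begins: read the wrist's pose just before it.
- env.hand_in(): hands the job in, once; it reports no verdict.
The state is a dict: "clock": time; "joint_pos": joint angles; "qvel": joint speeds; "tau": joint torques, N m; "tcp_pos": TCP position; "orientation": TCP orientation; "wrist_force": force on the tool from outside, world axes, zero at the start; "ft_torque": the same for the moment, N m; "finger_gap": finger opening in m.
Only numpy, scipy, OpenCV 4.12 (cv2) and the standard library are available. Lean on these libraries where they do the work, as an engineer would, in place of code of your own. Each camera call takes 0.05 s, during which the arm holds its last target. There are 200 camera calls.

## Working session

There is one attempt and no reset: what is moved stays moved. The work goes in short steps, Python scripts to look and compute and a shell command to move; the robot and the scene stay as the last step left them, time stands still between calls to the robot, and variables do not carry over. Pictures are saved under pics/ and viewed, on a budget of 10 in all, crops included, one or two more only if the job needs it, and the job is handed in when it is done.

```bash
mkdir -p pics; cat > h.py <<'E'
import numpy as np, cv2
from workcell import env, viewer
def cam(n):
    s=env.get_state(); c=viewer.read_camera(n); c['s']=s; return c
def pts(c):
    f=200/np.tan(np.radians(c['vertical_fov'])/2); d=c['depth']
    v,u=np.mgrid[:400,:640]
    P=np.stack([(u-c['cx'])/f*d,(v-c['cy'])/f*d,d],-1)
    if 'R' in c: return (P-np.array(c['t']))@np.array(c['R'])
    T=np.array(c['T_tool_cam']); w,x,y,z=c['s']['orientation']
    from scipy.spatial.transform import Rotation as Ro
    R=Ro.from_quat([x,y,z,w]).as_matrix()
    return (P@T[:3,:3].T+T[:3,3])@R.T+np.array(c['s']['tcp_pos'])
def save(im,n): cv2.imwrite('pics/'+n,cv2.cvtColor(np.ascontiguousarray(im),cv2.COLOR_RGB2BGR))
E
python3 - <<'E'
from h import *
a=cam('top');b=cam('scene')
np.savez('a.npz',im=a['image'],P=pts(a)); np.savez('b.npz',im=b['image'],P=pts(b))
save(a['image'],'top.png');save(b['image'],'scene.png')
s=env.get_state();print(s, env.grip_point_offset)
E
```

```text
{'clock': 0.1, 'joint_pos': array([-1.43255124e+00,  3.13978078e-01,  4.50590993e-02,  1.30357561e+00,
       -7.62344758e-06,  1.43117369e+00]), 'qvel': array([ 0.00071915, -0.0028108 ,  0.0025519 ,  0.00165628, -0.00154121,
        0.00038437]), 'tau': array([ 2.64507544e-03, -4.81726384e+01,  2.99243867e+01,  1.26629000e-02,
       -1.51778177e-04,  1.19779770e-05]), 'tcp_pos': array([ 0.15763763, -0.5524899 ,  0.2304543 ]), 'orientation': array([-8.49135278e-04,  9.90363848e-01,  1.38487280e-01, -3.22686092e-06]), 'wrist_force': array([ 0.03129901, -1.17297874, -0.4974386 ]), 'ft_torque': array([-0.01779693,  0.00420417, -0.00653863]), 'finger_gap': 0.0851243367085523} -0.0187
```

View pics/top.png

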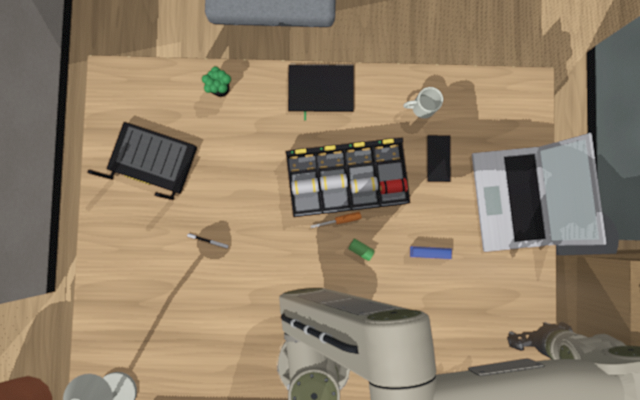

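View pics/scene.png

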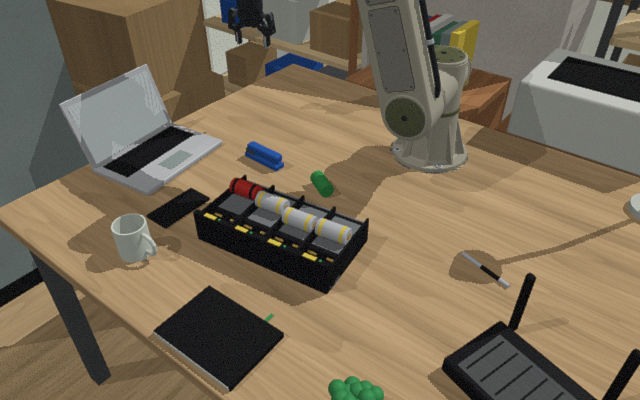

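Top view: the dock is around px (350,177), with its bays away from the robot. The yellow cartridges are at (305,187), (333,185) and (363,184), red at (395,187), the screwdriver in front at (337,220). Next I fit the dock pose from depth.

```bash
python3 - <<'E'
from h import *
P={}
for n in 'ab':
    z=np.load(n+'.npz');p=z['P'];im=z['im'].astype(int)
    print(n)
    if n=='a':
        for uv in [(350,177),(305,187),(333,185),(363,184),(395,187),(337,220),(305,140),(290,155),(295,215),(407,205),(403,140),(370,148),(250,300)]: print(uv,p[uv[1],uv[0]].round(3))
    x0=(p[177,350] if n=='a' else P['c'])[:2];P['c']=x0
    m=(np.hypot(*(p[...,:2]-x0).transpose(2,0,1))<0.26)&(p[...,2]>0.045)&(p[...,2]<.1)
    q=p[m]; r=cv2.minAreaRect(q[:,:2].astype(np.float32)); print(m.sum(),r,cv2.boxPoints(r).round(4).tolist(), np.percentile(q[:,2],[5,50,95,99]))
    m2=m&(p[...,2]>.079); q=p[m2]; r=cv2.minAreaRect(q[:,:2].astype(np.float32)); print('wall',m2.sum(),r,np.median(q[:,2]))
    red=m&(im[...,0]>110)&(im[...,1]<60); print('red',p[red].mean(0),p[red][:,2].max())
E
```

```text
a
(350, 177) [ 0.57  -0.098  0.056]
(305, 187) [0.532 0.038 0.098]
(333, 185) [ 0.541 -0.045  0.089]
(363, 184) [ 0.545 -0.134  0.095]
(395, 187) [ 0.538 -0.229  0.095]
(337, 220) [ 0.439 -0.062  0.026]
(305, 140) [0.691 0.044 0.   ]
(290, 155) [0.63  0.086 0.072]
(295, 215) [0.45  0.066 0.064]
(407, 205) [ 0.492 -0.283  0.002]
(403, 140) [ 0.682 -0.253  0.084]
(370, 148) [ 0.664 -0.16   0.033]
(250, 300) [ 0.185  0.202 -0.002]
6574 ((0.5018028020858765, -0.09971511363983154), (0.3389277458190918, 0.3587668240070343), 7.976564407348633) [[0.3091000020503998, 0.0544000007212162], [0.3589000105857849, -0.30090001225471497], [0.6945000290870667, -0.25380000472068787], [0.6446999907493591, 0.10140000283718109]] [0.05079907 0.05976992 0.0949175  0.09810736]
wall 1942 ((0.5874823331832886, -0.08754941821098328), (0.1649598926305771, 0.35759276151657104), 8.137981414794922) 0.08920453955996319
red [ 0.54382039 -0.22486225  0.09253127] 0.09981197495554694
b
9278 ((0.5065802931785583, -0.0973564088344574), (0.33264443278312683, 0.36188217997550964), 7.719259262084961) [[0.3174999952316284, 0.05959999933838844], [0.366100013256073, -0.29899999499320984], [0.6956999897956848, -0.25429999828338623], [0.6470999717712402, 0.10429999977350235]] [0.04948286 0.0649526  0.09465297 0.09706222]
wall 2787 ((0.5879736542701721, -0.08611924946308136), (0.16637077927589417, 0.3582962155342102), 8.123050689697266) 0.087511156604656
red [ 0.55246434 -0.22377474  0.09112753] 0.0983542197458421
```

```bash
cat >> h.py <<'E'
D=np.array([.571,-.0895]); YAW=np.radians(8.0)
def todock(p):
    c,s=np.cos(YAW),np.sin(YAW); q=np.array(p,float).copy(); d=q[...,:2]-D
    q[...,0]=d[...,0]*c+d[...,1]*s; q[...,1]=-d[...,0]*s+d[...,1]*c; return q
def lanes(p):
    q=todock(p)
    for y in (-132,-44,44,132):
        m=(abs(q[...,1]-y/1e3)<.04)&(abs(q[...,0])<.09)&(q[...,2]>.085)&(q[...,2]<.105)&(q[...,0]<.06)
        k=q[m]
        if len(k)<20: print(y,'none'); continue
        z=np.median(np.sort(k[:,2])[-len(k)//3:]); 
        r=cv2.minAreaRect(k[:,:2].astype(np.float32)); print(y,len(k),'mid',np.median(k,0).round(4),'rect',np.round(r[0],4),np.round(r[1],3),round(r[2],1),'topz',z.round(4))
def tool():
    s=env.get_state(); w,x,y,z=s['orientation']; from scipy.spatial.transform import Rotation as Ro
    R=Ro.from_quat([x,y,z,w]).as_matrix(); print('t',round(s['clock'],2),'tcp dock',todock(s['tcp_pos']).round(4),'toolx yaw rel dock',np.degrees(np.arctan2(R[1,0],R[0,0])-YAW).round(2),'tilt',R[:,2].round(3),'F',s['wrist_force'].round(1),'gap',round(s['finger_gap'],4))
E
python3 - <<'E'
from h import *
for n in 'ab':
    p=np.load(n+'.npz')['P']; print(n); lanes(p)
    q=todock(p)
    for lo,hi in((.06,.11),(-.115,-.06)):
        m=(abs(q[...,1])<.2)&(q[...,0]>lo)&(q[...,0]<hi)&(q[...,2]>.045)&(q[...,2]<.095)
        k=q[m];print(lo,np.percentile(k[:,0],[.5,2,98,99.5]).round(4),np.percentile(k[:,1],[.5,2,98,99.5]).round(4))
tool()
E
```

```text
a
-132 297 mid [-0.0463 -0.1308  0.093 ] rect [-0.0457 -0.1329] [0.039 0.078] 0.6 topz 0.0965
-44 289 mid [-0.0316 -0.0455  0.093 ] rect [-0.0312 -0.0449] [0.075 0.037] 88.6 topz 0.0964
44 286 mid [-0.0122  0.0445  0.093 ] rect [-0.0115  0.0447] [0.075 0.036] 89.6 topz 0.097
132 298 mid [-0.0159  0.1305  0.0925] rect [-0.0156  0.1314] [0.037 0.077] 1.3 topz 0.0968
0.06 [0.0617 0.0655 0.0979 0.0985] [-0.1773 -0.1741  0.1736  0.177 ]
-0.115 [-0.1012 -0.1006 -0.0608 -0.0602] [-0.1773 -0.1731  0.1717  0.1766]
b
-132 303 mid [-0.0392 -0.1287  0.0932] rect [-0.0429 -0.1317] [0.039 0.078] 0.6 topz 0.0963
-44 337 mid [-0.0248 -0.0411  0.0932] rect [-0.0294 -0.0433] [0.036 0.078] 0.6 topz 0.096
44 368 mid [-0.0053  0.0484  0.0932] rect [-0.0099  0.0458] [0.037 0.077] 3.0 topz 0.096
132 384 mid [-0.0089  0.1352  0.0933] rect [-0.0137  0.1316] [0.037 0.078] 3.5 topz 0.0958
0.06 [0.061  0.0656 0.0993 0.1   ] [-0.1754 -0.1696  0.1791  0.1801]
-0.115 [-0.1025 -0.1012 -0.0621 -0.0607] [-0.1749 -0.1714  0.1794  0.18  ]
t 0.1 tcp dock [-0.4738 -0.401   0.2305] toolx yaw rel dock 7.92 tilt [-0.     0.002 -1.   ] F [ 0.  -1.2 -0.5] gap 0.0851
```

```bash
python3 -m inch '[[[0,0,0],7],[[0,0,0],7.9]]' 0.5
```

```text
clock: 0.27
tcp_pos: [0.1576, -0.5521, 0.2298]
orientation: [-0.002, 0.998, 0.068, -0.0]
wrist_force: [0.1, -0.2, 0.4]
finger_gap: 0.064
```

```bash
python3 -m inch '[[[0.03,-0.027,0],0],[[0.06,-0.055,0],0],[[0.09,-0.082,0],0],[[0.12,-0.11,0],0],[[0.15,-0.138,0],0]]' 0.5 >/dev/null
python3 -m inch '[[[0.03,-0.027,0],0],[[0.06,-0.055,0],0],[[0.09,-0.082,0],0],[[0.12,-0.11,0],0],[[0.15,-0.138,0],0]]' 0.55 >/dev/null; python3 -c "
from h import *
tool()"
```

```text
t 1.1 tcp dock [-0.1712 -0.1221  0.2305] toolx yaw rel dock 0.03 tilt [-0.     0.003 -1.   ] F [ 0.4 -0.3  0. ] gap 0.0385
```

```bash
python3 -m inch '[[[0.028,-0.026,0.02],0],[[0.055,-0.052,0.045],0],[[0.08,-0.076,0.07],0],[[0.08,-0.077,0.08],0],[[0.08,-0.0775,0.08],0]]'; python3 -c "
from h import *
tool(); c=cam('wrist'); save(c['image'],'w1.png'); p=pts(c); np.savez('w.npz',p=p,im=c['image']); lanes(p)"
```

```text
clock: 1.52
tcp_pos: [0.4856, -0.1428, 0.1472]
orientation: [-0.003, 0.997, 0.073, -0.003]
wrist_force: [-0.1, 0.2, -0.1]
finger_gap: 0.0385
t 1.52 tcp dock [-0.092  -0.0409  0.1472] toolx yaw rel dock 0.39 tilt [-0.006  0.006 -1.   ] F [-0.1  0.2 -0.1] gap 0.0385
-132 6307 mid [-0.0441 -0.1292  0.0926] rect [-0.0456 -0.1302] [0.036 0.076] 0.5 topz 0.0942
-44 6541 mid [-0.0304 -0.0423  0.0926] rect [-0.0317 -0.0424] [0.035 0.076] 0.4 topz 0.0943
44 7232 mid [-0.0119  0.0454  0.0926] rect [-0.0124  0.0463] [0.036 0.075] 0.5 topz 0.0942
132 5900 mid [-0.0156  0.1229  0.0922] rect [-0.0154  0.1302] [0.036 0.072] 0.8 topz 0.094
```

View pics/w1.png

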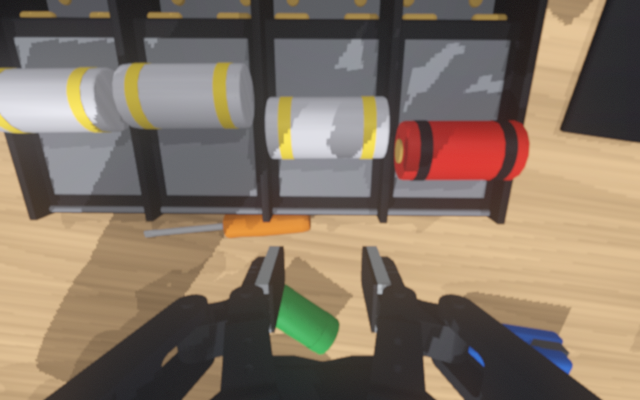

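```bash
python3 - <<'E'
from h import *
z=np.load('w.npz');p=z['p'];q=todock(p)
m=(abs(q[...,0]+.092)<.03)&(abs(q[...,1]+.041)<.045)&(q[...,2]>.125)
k=q[m];print(len(k),'lowest z',np.percentile(k[:,2],[0.2,1,5,50]),'x',np.percentile(k[:,0],[1,50,99]),'y',np.percentile(k[:,1],[1,99]))
t=k[k[:,2]<np.percentile(k[:,2],8)];print(t.mean(0),t.min(0),t.max(0))
E
```

```text
25507 lowest z [0.15101126 0.15526935 0.16791314 0.21346687] x [-0.10240875 -0.08028415 -0.07187872] y [-0.0854319   0.00348109]
[-0.08589843 -0.04108262  0.16438569] [-0.10326594 -0.07393836  0.14790823] [-0.07993175 -0.00795983  0.17535336]
```

```bash
python3 -m inch '[[[0.014,0.002,0.03],0.4],[[0.014,0.0025,0.06],0.4],[[0.014,0.0025,0.081],0.4],[[0.014,0.0025,0.081],0.4],[[0.014,0.0025,0.081],0.4]]'; python3 -c "
from h import *
tool()"
```

```text
clock: 1.98
tcp_pos: [0.4987, -0.1453, 0.0684]
orientation: [-0.003, 0.998, 0.068, -0.003]
wrist_force: [0.2, 0.3, -0.4]
finger_gap: 0.0387
t 1.98 tcp dock [-0.0793 -0.0452  0.0684] toolx yaw rel dock -0.18 tilt [-0.006  0.005 -1.   ] F [ 0.2  0.3 -0.4] gap 0.0387
```

```bash
python3 -m inch '[[[0.01,-0.001,0],0],[[0.02,-0.001,0],0],[[0.03,-0.001,0],0],[[0.039,-0.001,0],0],[[0.048,-0.001,0],0]]'; python3 -m inch '[[[0.01,0,0],0],[[0.019,0,0],0],[[0.027,0,0],0],[[0.034,0,0],0],[[0.04,0,0],0]]';  python3 -c "
from h import *
tool(); c=cam('wrist'); save(c['image'],'w2.png'); p=pts(c); lanes(p)"
```

```text
clock: 2.4
tcp_pos: [0.5484, -0.1379, 0.0691]
orientation: [-0.002, 0.998, 0.068, -0.002]
wrist_force: [1.0, -0.1, -0.6]
finger_gap: 0.0386
clock: 2.82
tcp_pos: [0.5887, -0.1321, 0.0688]
orientation: [-0.003, 0.998, 0.069, -0.002]
wrist_force: [-1.2, -0.7, 0.7]
finger_gap: 0.0386
t 2.82 tcp dock [ 0.0116 -0.0447  0.0688] toolx yaw rel dock -0.13 tilt [-0.004  0.005 -1.   ] F [-1.2 -0.7  0.7] gap 0.0386
-132 1460 mid [-0.0356 -0.1058  0.0912] rect [-0.0379 -0.1309] [0.021 0.075] 4.7 topz 0.0943
-44 1975 mid [ 0.0191 -0.0637  0.0954] rect [ 0.0117 -0.0446] [0.066 0.024] 89.8 topz 0.1013
44 6288 mid [-0.0034  0.0594  0.0919] rect [-0.0101  0.0464] [0.034 0.076] 2.1 topz 0.094
132 1977 mid [-0.0125  0.0969  0.0902] rect [-0.0139  0.1002] [0.017 0.034] 80.7 topz 0.0934
```

View pics/w2.png

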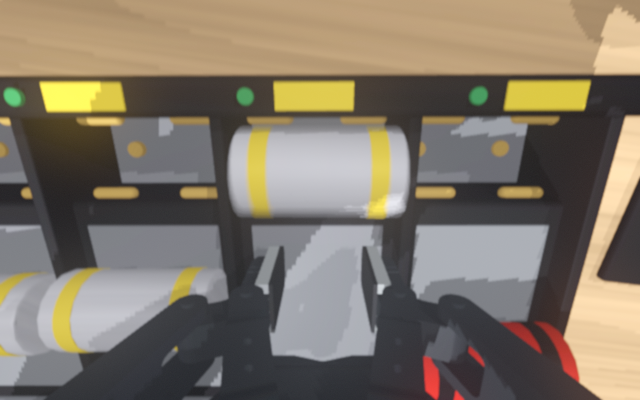

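The cartridge at (318,172) has dropped onto the clips, level and centred between the fingers (320). Next: rise, move over it, and press slowly.

```bash
python3 -m inch '[[[-0.003,0,-0.012],0],[[0.01,0,-0.025],0],[[0.035,0,-0.025],0],[[0.05,0,-0.025],0],[[0.05,0,-0.025],0]]'; python3 -c "
from h import *
tool(); c=cam('wrist'); q=todock(pts(c)); m=(abs(q[...,1]+.044)<.041)&(q[...,0]>.035)&(q[...,0]<.088)&(q[...,2]>.055)&(q[...,2]<.079);k=q[m];print(len(k),np.median(k,0),k.min(0),k.max(0))"
```

```text
clock: 3.28
tcp_pos: [0.6419, -0.1256, 0.0952]
orientation: [-0.002, 0.998, 0.069, 0.001]
wrist_force: [0.3, 0.4, -0.3]
finger_gap: 0.0386
t 3.28 tcp dock [ 0.0652 -0.0456  0.0952] toolx yaw rel dock -0.08 tilt [ 0.001  0.004 -1.   ] F [ 0.3  0.4 -0.3] gap 0.0386
5526 [ 0.0662193  -0.04508792  0.07124486] [ 0.03500031 -0.08497844  0.05501398] [ 0.0777119  -0.00521483  0.07505972]
```

```bash
python3 -m inch '[[[-0.003,0,0.006],0],[[-0.003,0,0.012],0],[[-0.003,0,0.016],0],[[-0.003,0,0.018],0],[[-0.003,0,0.018],0]]'; python3 -c "
from h import *
tool()"; python3 -m inch '[[[0,0,0.0015],0],[[0,0,0.003],0],[[0,0,0.0045],0],[[0,0,0.006],0],[[0,0,0.0075],0]]';python3 -c "
from h import *
tool()"
```

```text
clock: 3.75
tcp_pos: [0.6357, -0.1257, 0.0756]
orientation: [-0.003, 0.998, 0.069, -0.002]
wrist_force: [-0.6, -0.0, 0.1]
finger_gap: 0.0386
t 3.75 tcp dock [ 0.0591 -0.0449  0.0756] toolx yaw rel dock -0.11 tilt [-0.004  0.005 -1.   ] F [-0.6 -0.   0.1] gap 0.0386
clock: 4.17
tcp_pos: [0.6346, -0.1259, 0.0692]
orientation: [-0.002, 0.998, 0.069, -0.003]
wrist_force: [-7.1, -0.6, 12.9]
finger_gap: 0.0388
t 4.17 tcp dock [ 0.0579 -0.0449  0.0692] toolx yaw rel dock -0.12 tilt [-0.005  0.004 -1.   ] F [-7.1 -0.6 12.9] gap 0.0388
```

```bash
python3 -m inch '[[[0,0,-0.003],0],[[0.004,0,-0.004],0],[[0.005,0,-0.004],0],[[0.005,0,-0.001],0],[[0.005,0,0.001],0]]'; python3 -c "
from h import *
tool()"; python3 -m inch '[[[0,0,0.0015],0],[[0,0,0.003],0],[[0,0,0.0045],0]]';python3 -c "
from h import *
tool()"
```

```text
clock: 4.58
tcp_pos: [0.6404, -0.1253, 0.0685]
orientation: [-0.002, 0.998, 0.069, -0.002]
wrist_force: [-0.9, 1.0, 13.2]
finger_gap: 0.0384
t 4.58 tcp dock [ 0.0637 -0.0451  0.0685] toolx yaw rel dock -0.11 tilt [-0.004  0.004 -1.   ] F [-0.9  1.  13.2] gap 0.0384
clock: 4.83
tcp_pos: [0.642, -0.1253, 0.0657]
orientation: [-0.002, 0.998, 0.069, 0.0]
wrist_force: [1.2, 1.6, 9.3]
finger_gap: 0.0385
t 4.83 tcp dock [ 0.0653 -0.0453  0.0657] toolx yaw rel dock -0.09 tilt [ 0.     0.003 -1.   ] F [1.2 1.6 9.3] gap 0.0385
```

```bash
python3 -m inch '[[[-0.001,0,0.0015],0],[[-0.001,0,0.003],0],[[-0.001,0,0.0045],0],[[-0.002,0,0.006],0],[[-0.002,0,0.0075],0]]'; python3 -m inch '[[[0,0,0.0015],0],[[0,0,0.003],0],[[0,0,0.0045],0]]';python3 -c "
from h import *
tool()"
```

```text
clock: 5.25
tcp_pos: [0.6405, -0.1255, 0.0589]
orientation: [-0.001, 0.998, 0.069, 0.001]
wrist_force: [0.1, -0.1, 3.8]
finger_gap: 0.0384
clock: 5.5
tcp_pos: [0.6403, -0.1254, 0.0537]
orientation: [-0.002, 0.998, 0.069, 0.001]
wrist_force: [0.3, 0.8, 0.7]
finger_gap: 0.0384
t 5.5 tcp dock [ 0.0636 -0.0452  0.0537] toolx yaw rel dock -0.08 tilt [ 0.001  0.003 -1.   ] F [0.3 0.8 0.7] gap 0.0384
```

```bash
python3 -m inch '[[[0,0,0.001],0],[[0,0,0.002],0],[[0,0,0.003],0]]';python3 -m inch '[[[0,0,0.001],0],[[0,0,0.002],0],[[0,0,0.003],0]]';python3 -c "
from h import *
tool()"
```

```text
clock: 5.75
tcp_pos: [0.6409, -0.1254, 0.0522]
orientation: [-0.001, 0.998, 0.069, 0.001]
wrist_force: [-2.3, 1.1, 13.1]
finger_gap: 0.0383
clock: 6.0
tcp_pos: [0.6411, -0.1254, 0.051]
orientation: [-0.001, 0.998, 0.069, 0.002]
wrist_force: [-3.2, 1.4, 12.7]
finger_gap: 0.0384
t 6.0 tcp dock [ 0.0644 -0.0453  0.051 ] toolx yaw rel dock -0.07 tilt [ 0.004  0.003 -1.   ] F [-3.2  1.4 12.7] gap 0.0384
```

```bash
for i in 1; do python3 -m inch '[[[-0.001,0,0.0015],0],[[-0.001,0,0.003],0],[[-0.001,0,0.004],0]]'|grep -E 'pos|force';python3 -m inch '[[[-0.001,0,0.0015],0],[[-0.001,0,0.003],0],[[-0.001,0,0.004],0]]'|grep -E 'pos|force'; done;python3 -c "
from h import *
tool()"
```

```text
tcp_pos: [0.6415, -0.1253, 0.0505]
wrist_force: [-4.9, 4.2, 25.3]
tcp_pos: [0.6423, -0.1252, 0.0506]
wrist_force: [-6.0, 3.7, 27.6]
t 6.5 tcp dock [ 0.0656 -0.0453  0.0506] toolx yaw rel dock -0.01 tilt [ 0.013  0.002 -1.   ] F [-6.   3.7 27.6] gap 0.0382
```

```bash
cat >> h.py <<'E'
def bay(y,n=None):
    c=cam('wrist'); q=todock(pts(c))
    if n: save(c['image'],n)
    y/=1e3
    for a in (-.034,-.026,-.018,-.009,0,.009,.018,.026,.034):
        m=(abs(q[...,1]-y-a)<.004)&(q[...,0]>.05)&(q[...,0]<.074)&(q[...,2]<.08)&(q[...,2]>.02); k=q[m]
        if len(k)>10: print(a,len(k),'topz',np.percentile(k[:,2],90).round(4),'x',k[k[:,2]>np.percentile(k[:,2],80)][:,0].mean().round(4))
E
python3 -m inch '[[[0,0,-0.01],0],[[0,0,-0.03],0],[[-0.03,0,-0.06],0],[[-0.06,0,-0.08],0],[[-0.06,0,-0.08],0]]';python3 -c "
from h import *
tool(); bay(-44,'w3.png')"
```

```text
clock: 6.92
tcp_pos: [0.5794, -0.1343, 0.1337]
orientation: [0.0, 0.998, 0.069, 0.007]
wrist_force: [-0.2, -0.7, 0.3]
finger_gap: 0.0385
t 6.92 tcp dock [ 0.0021 -0.0456  0.1337] toolx yaw rel dock -0.07 tilt [ 0.014  0.001 -1.   ] F [-0.2 -0.7  0.3] gap 0.0385
-0.034 344 topz 0.0519 x 0.0606
-0.026 382 topz 0.0523 x 0.0606
-0.018 397 topz 0.0519 x 0.0611
-0.009 382 topz 0.0519 x 0.0611
0 384 topz 0.0518 x 0.061
0.009 405 topz 0.0518 x 0.061
0.018 403 topz 0.052 x 0.0605
0.026 395 topz 0.0523 x 0.0607
0.034 391 topz 0.0521 x 0.0611
```

View pics/w3.png

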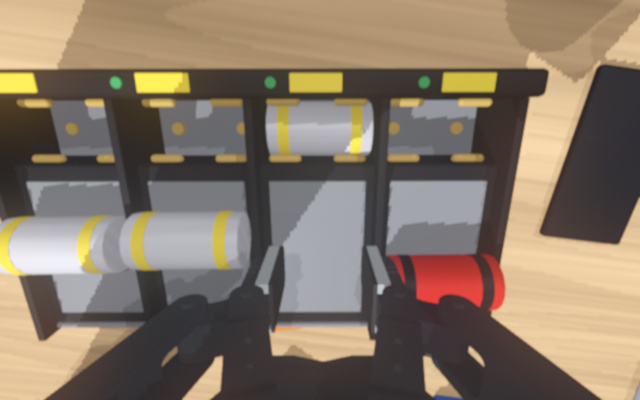

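```bash
python3 -m inch '[[[-0.025,-0.03,0],0],[[-0.05,-0.06,0],0],[[-0.064,-0.0895,0],0],[[-0.064,-0.0895,0],0],[[-0.064,-0.0895,0.01],0]]'; python3 -c "
from h import *
tool()
c=cam('wrist');lanes(pts(c))"
```

```text
clock: 7.38
tcp_pos: [0.5062, -0.0535, 0.1217]
orientation: [0.0, 0.997, 0.07, 0.009]
wrist_force: [0.8, -0.4, 0.2]
finger_gap: 0.0385
t 7.38 tcp dock [-0.0591  0.0447  0.1217] toolx yaw rel dock 0.05 tilt [ 0.017  0.001 -1.   ] F [ 0.8 -0.4  0.2] gap 0.0385
-132 4619 mid [-0.0432 -0.1145  0.0924] rect [-0.0457 -0.1215] [0.059 0.035] 90.0 topz 0.0942
-44 none
44 7738 mid [-0.0103  0.0467  0.0927] rect [-0.0121  0.0466] [0.035 0.075] 0.6 topz 0.0942
132 7951 mid [-0.0136  0.1321  0.0926] rect [-0.0156  0.1335] [0.035 0.077] 1.1 topz 0.0942
```

```bash
python3 -m inch '[[[-0.003,0,0.025],0],[[-0.003,0,0.045],0],[[-0.003,0,0.053],0],[[-0.003,0,0.053],0]]' >/dev/null; python3 -c "
from h import *
tool()"; python3 -m inch '[[[0.01,0,0],0],[[0.02,0,0],0],[[0.03,0,0],0],[[0.039,0,0],0],[[0.048,0,0],0]]'; python3 -m inch '[[[0.008,0,0],0],[[0.014,0,0],0],[[0.02,0,0],0],[[0.024,0,0],0],[[0.026,0,0],0]]';  python3 -c "
from h import *
tool(); c=cam('wrist'); save(c['image'],'w4.png'); p=pts(c); lanes(p)"
```

```text
t 7.77 tcp dock [-0.0628  0.044   0.0632] toolx yaw rel dock -0.06 tilt [ 0.01   0.002 -1.   ] F [-0.6  0.1  0.1] gap 0.0385
clock: 8.18
tcp_pos: [0.5525, -0.0481, 0.0645]
orientation: [-0.0, 0.998, 0.069, 0.006]
wrist_force: [-0.6, 0.5, -0.4]
finger_gap: 0.0386
clock: 8.6
tcp_pos: [0.5788, -0.0443, 0.0648]
orientation: [-0.0, 0.998, 0.069, 0.006]
wrist_force: [-0.4, 0.1, 0.2]
finger_gap: 0.0388
t 8.6 tcp dock [0.0141 0.0437 0.0648] toolx yaw rel dock -0.03 tilt [ 0.013  0.002 -1.   ] F [-0.4  0.1  0.2] gap 0.0388
-132 1346 mid [-0.0352 -0.0977  0.09  ] rect [-0.0376 -0.1008] [0.021 0.018] 0.1 topz 0.093
-44 none
44 2451 mid [0.0209 0.0249 0.0967] rect [0.0138 0.0439] [0.024 0.066] 0.1 topz 0.1032
132 5287 mid [-0.0065  0.151   0.0918] rect [-0.0132  0.1336] [0.033 0.077] 0.2 topz 0.094
```

View pics/w4.png

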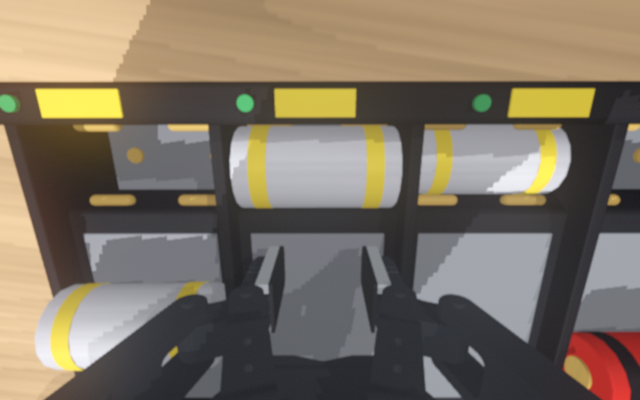

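Second cartridge dropped level at (316,167); the first sits low at (495,158). Now press this one.

```bash
python3 -m inch '[[[-0.003,0,-0.014],0],[[0.01,0,-0.027],0],[[0.035,0,-0.027],0],[[0.048,0,-0.026],0],[[0.048,0,-0.02],0]]' >/dev/null; python3 -c "
from h import *
tool(); bay(44)"
```

```text
t 9.07 tcp dock [0.0651 0.0429 0.0869] toolx yaw rel dock -0.01 tilt [ 0.018  0.001 -1.   ] F [-0.2  0.3 -0.3] gap 0.038
-0.034 194 topz 0.0729 x 0.0649
-0.026 217 topz 0.0725 x 0.0667
-0.018 586 topz 0.0737 x 0.0601
-0.009 607 topz 0.0735 x 0.0606
0 572 topz 0.0736 x 0.0608
0.009 575 topz 0.0736 x 0.0612
0.018 516 topz 0.0736 x 0.0613
0.026 217 topz 0.0725 x 0.0679
0.034 360 topz 0.0735 x 0.0636
```

```bash
python3 -m inch '[[[-0.002,-0.001,0.006],0],[[-0.002,-0.001,0.012],0],[[-0.002,-0.001,0.0135],0],[[-0.002,-0.001,0.015],0],[[-0.002,-0.001,0.0165],0]]' >/dev/null; python3 -c "
from h import *
tool()"; python3 -m inch '[[[0,0,0.0015],0],[[0,0,0.003],0],[[0,0,0.0045],0]]'>/dev/null;python3 -c "
from h import *
tool()"
```

```text
t 9.53 tcp dock [0.0599 0.0449 0.0691] toolx yaw rel dock -0.02 tilt [ 0.014  0.002 -1.   ] F [-3.3  0.7 13.6] gap 0.0382
t 9.78 tcp dock [0.0591 0.0448 0.0663] toolx yaw rel dock -0.03 tilt [ 0.014  0.002 -1.   ] F [-6.9 -0.2 11.8] gap 0.0384
```

```bash
python3 -m inch '[[[0.003,0,-0.002],0],[[0.005,0,-0.002],0],[[0.004,0,0.001],0],[[0.004,0,0.0025],0],[[0.004,0,0.004],0]]' >/dev/null; python3 -c "
from h import *
tool()"; python3 -m inch '[[[0,0,0.0015],0],[[0,0,0.003],0],[[0,0,0.0045],0],[[0,0,0.006],0]]'>/dev/null;python3 -c "
from h import *
tool()"
```

```text
t 10.2 tcp dock [0.0638 0.0446 0.063 ] toolx yaw rel dock -0.03 tilt [ 0.016  0.002 -1.   ] F [1.7 0.8 5.7] gap 0.0382
t 10.53 tcp dock [0.0642 0.0445 0.0571] toolx yaw rel dock -0.03 tilt [ 0.017  0.001 -1.   ] F [-1.3  0.2  3.3] gap 0.0383
```

```bash
python3 -m inch '[[[0,0,0.0015],0],[[-0.001,0,0.003],0],[[-0.002,0,0.0045],0],[[-0.002,0,0.006],0]]'>/dev/null;python3 -c "
from h import *
tool()";  python3 -m inch '[[[0,0,0.0015],0],[[0,0,0.003],0],[[0,0,0.004],0]]' |grep -E 'pos|force';python3 -m inch '[[[-0.001,0,0.0015],0],[[-0.001,0,0.003],0],[[-0.001,0,0.004],0]]'|grep -E 'pos|force'
```

```text
t 10.87 tcp dock [0.0641 0.0443 0.0526] toolx yaw rel dock -0.03 tilt [ 0.021  0.002 -1.   ] F [ 1.   1.5 13.7] gap 0.0383
tcp_pos: [0.6298, -0.0364, 0.0507]
wrist_force: [-1.6, 2.3, 19.7]
tcp_pos: [0.6316, -0.0361, 0.0505]
wrist_force: [-2.5, 3.7, 27.2]
```

```bash
python3 -m inch '[[[0,0,-0.01],0],[[0,0,-0.03],0],[[-0.03,0,-0.06],0],[[-0.06,0,-0.08],0],[[-0.06,0,-0.08],0]]' >/dev/null;python3 -c "
from h import *
tool(); bay(44)"
```

```text
t 11.78 tcp dock [0.0016 0.0447 0.1315] toolx yaw rel dock -0.03 tilt [ 0.032  0.002 -0.999] F [-0.7  0.5 -0.6] gap 0.0385
-0.034 247 topz 0.0519 x 0.0611
-0.026 396 topz 0.0522 x 0.0604
-0.018 384 topz 0.0521 x 0.0602
-0.009 385 topz 0.052 x 0.0609
0 408 topz 0.0519 x 0.0607
0.009 403 topz 0.0519 x 0.0606
0.018 388 topz 0.052 x 0.0607
0.026 396 topz 0.0523 x 0.0604
0.034 388 topz 0.052 x 0.0605
```

Second cartridge is home and level. On to lane 3.

```bash
python3 -m inch '[[[-0.025,-0.03,0],0],[[-0.05,-0.06,0],0],[[-0.066,-0.088,0],0],[[-0.066,-0.088,0],0],[[-0.066,-0.088,0.01],0]]' >/dev/null; python3 -c "
from h import *
tool()
c=cam('wrist');lanes(pts(c))"
```

```text
t 12.25 tcp dock [-0.0614  0.1335  0.1182] toolx yaw rel dock 0.11 tilt [ 0.035  0.003 -0.999] F [ 0.3 -1.   0.2] gap 0.0387
-132 none
-44 none
44 none
132 8010 mid [-0.0138  0.1334  0.0927] rect [-0.0155  0.1337] [0.035 0.076] 0.7 topz 0.0942
```

```bash
python3 -m inch '[[[-0.005,0,0.025],0],[[-0.005,0.001,0.045],0],[[-0.006,0.001,0.051],0],[[-0.006,0.001,0.051],0]]' >/dev/null; python3 -c "
from h import *
tool()"; python3 -m inch '[[[0.01,0,0],0],[[0.02,0,0],0],[[0.03,0,0.001],0],[[0.039,0,0.001],0],[[0.048,0,0.001],0]]'; python3 -m inch '[[[0.009,0,0],0],[[0.017,0,0],0],[[0.023,0,0.001],0],[[0.028,0,0.001],0],[[0.03,0,0.001],0]]';  python3 -c "
from h import *
tool(); bay(132,'w5.png')"
```

```text
t 12.63 tcp dock [-0.0673  0.1314  0.0619] toolx yaw rel dock -0.03 tilt [ 0.028  0.003 -1.   ] F [0.2 0.2 0.8] gap 0.0382
clock: 13.05
tcp_pos: [0.536, 0.038, 0.063]
orientation: [-0.0, 0.997, 0.069, 0.015]
wrist_force: [0.8, -0.3, -0.9]
finger_gap: 0.0385
clock: 13.47
tcp_pos: [0.5665, 0.0423, 0.0629]
orientation: [-0.0, 0.997, 0.07, 0.015]
wrist_force: [0.2, 0.2, 0.4]
finger_gap: 0.0381
t 13.47 tcp dock [0.0139 0.1311 0.0629] toolx yaw rel dock -0.01 tilt [ 0.031  0.003 -1.   ] F [0.2 0.2 0.4] gap 0.0381
-0.034 771 topz 0.0733 x 0.0608
-0.026 980 topz 0.0739 x 0.0608
-0.018 1005 topz 0.0736 x 0.0607
-0.009 977 topz 0.0735 x 0.0606
0 983 topz 0.0735 x 0.0609
0.009 1005 topz 0.0734 x 0.0604
0.018 995 topz 0.0734 x 0.0604
0.026 1007 topz 0.0739 x 0.0605
0.034 970 topz 0.0735 x 0.0605
```

View pics/w5.png

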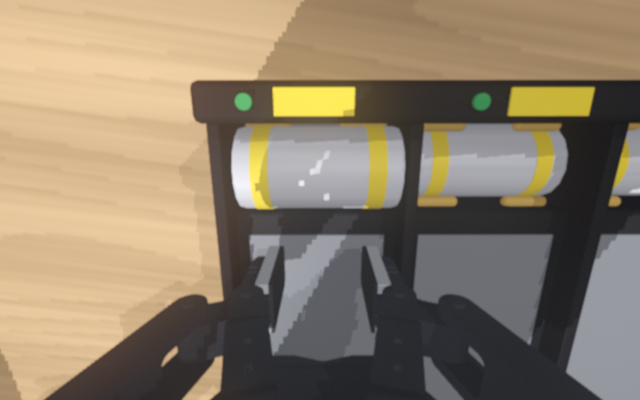

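Third cartridge dropped level at (318,167).

```bash
python3 -m inch '[[[-0.003,0,-0.014],0],[[0.01,0,-0.028],0],[[0.035,0,-0.028],0],[[0.048,0,-0.027],0],[[0.048,0,-0.022],0]]' >/dev/null; python3 -c "
from h import *
tool()"; python3 -m inch '[[[0,0,0.006],0],[[0,0,0.012],0],[[0,0,0.0135],0],[[0,0,0.015],0],[[0,0,0.0165],0]]' >/dev/null; python3 -c "
from h import *
tool()"
```

```text
t 13.93 tcp dock [0.0645 0.1307 0.0878] toolx yaw rel dock -0.01 tilt [ 0.036  0.003 -0.999] F [1.4 1.  0.6] gap 0.0387
t 14.35 tcp dock [0.0641 0.1309 0.072 ] toolx yaw rel dock -0.01 tilt [ 0.035  0.003 -0.999] F [-5.8  0.2  7.2] gap 0.0384
```

```bash
python3 -m inch '[[[0,0,0.0015],0],[[0.001,0,0.003],0],[[0.001,0,0.0045],0]]' >/dev/null; python3 -c "
from h import *
tool()"; python3 -m inch '[[[0,0,0.0015],0],[[0.001,0,0.003],0],[[0.001,0,0.0045],0]]' >/dev/null; python3 -c "
from h import *
tool()"
```

```text
t 14.6 tcp dock [0.0629 0.131  0.0685] toolx yaw rel dock -0.01 tilt [ 0.032  0.002 -0.999] F [-7.8 -1.1 15.8] gap 0.0387
t 14.85 tcp dock [0.0624 0.131  0.0653] toolx yaw rel dock -0.02 tilt [ 0.031  0.002 -1.   ] F [-3.2  0.5  6.8] gap 0.0383
```

```bash
python3 -m inch '[[[0.001,0,0.0015],0],[[0.002,0,0.003],0],[[0.002,0,0.0045],0],[[0.002,0,0.006],0]]' >/dev/null; python3 -c "
from h import *
tool()"; python3 -m inch '[[[0,0,0.0015],0],[[0,0,0.003],0],[[0,0,0.0045],0],[[0,0,0.006],0]]' >/dev/null; python3 -c "
from h import *
tool()"
```

```text
t 15.18 tcp dock [0.063  0.131  0.0599] toolx yaw rel dock -0.02 tilt [ 0.029  0.001 -1.   ] F [-3.2 -0.4  5.4] gap 0.0386
t 15.52 tcp dock [0.063  0.1309 0.0538] toolx yaw rel dock -0.03 tilt [ 0.029  0.001 -1.   ] F [-0.5  0.5  6.2] gap 0.0382
```

```bash
python3 -m inch '[[[0,0,0.0015],0],[[0,0,0.003],0],[[0,0,0.004],0]]' |grep -E 'pos|force'; python3 -m inch '[[[0,0,0.0015],0],[[0,0,0.003],0],[[0,0,0.004],0]]' |grep -E 'pos|force';python3 -m inch '[[[-0.001,0,0.0015],0],[[-0.001,0,0.003],0],[[-0.001,0,0.004],0]]'|grep -E 'pos|force'; python3 -c "
from h import *
tool()"
```

```text
tcp_pos: [0.6161, 0.0488, 0.0515]
wrist_force: [-2.4, -0.2, 13.2]
tcp_pos: [0.6181, 0.049, 0.0508]
wrist_force: [-4.4, 1.0, 23.8]
tcp_pos: [0.6196, 0.0492, 0.0508]
wrist_force: [-6.4, 0.9, 29.5]
t 16.27 tcp dock [0.0674 0.1306 0.0508] toolx yaw rel dock -0.0 tilt [ 0.042  0.002 -0.999] F [-6.4  0.9 29.5] gap 0.0387
```

Hard stop reached. I retreat upward and check all three cartridges, plus the other objects.

```bash
python3 -m inch '[[[0,0,-0.01],0],[[0,0,-0.03],0],[[-0.03,0.02,-0.06],0],[[-0.06,0.06,-0.09],0],[[-0.06,0.09,-0.1],0]]' >/dev/null;python3 -m inch '[[[0,0,-0.03],0],[[0,0,-0.05],0],[[0,0,-0.05],0]]' >/dev/null;python3 -c "
from h import *
tool(); 
for y in (132,44,-44): print(y); bay(y,'w6.png')
c=cam('wrist');lanes(pts(c))
b=cam('scene');save(b['image'],'s2.png'); d=abs(b['image'].astype(int)-np.load('b.npz')['im']).sum(2)>90
n,_,st,ct=cv2.connectedComponentsWithStats(d.astype(np.uint8));print([s.tolist() for s in st[1:] if s[4]>25])"
```

```text
t 16.93 tcp dock [0.0021 0.049  0.2002] toolx yaw rel dock 0.11 tilt [ 0.046  0.001 -0.999] F [0.6 0.2 0.8] gap 0.0387
132
-0.034 161 topz 0.0519 x 0.062
-0.026 223 topz 0.0526 x 0.0621
-0.018 223 topz 0.0521 x 0.0611
-0.009 227 topz 0.052 x 0.0621
0 226 topz 0.052 x 0.0619
0.009 226 topz 0.0522 x 0.0618
0.018 224 topz 0.052 x 0.062
0.026 230 topz 0.0525 x 0.0621
0.034 217 topz 0.0521 x 0.062
44
-0.034 158 topz 0.0519 x 0.06
-0.026 239 topz 0.0524 x 0.0605
-0.018 237 topz 0.052 x 0.0605
-0.009 242 topz 0.0518 x 0.0603
0 243 topz 0.0518 x 0.0606
0.009 239 topz 0.0519 x 0.0601
0.018 223 topz 0.052 x 0.0611
0.026 233 topz 0.0522 x 0.0605
0.034 240 topz 0.052 x 0.0608
-44
-0.034 217 topz 0.0525 x 0.0621
-0.026 233 topz 0.0525 x 0.061
-0.018 242 topz 0.0522 x 0.0607
-0.009 238 topz 0.052 x 0.0608
0 236 topz 0.0518 x 0.0607
0.009 241 topz 0.052 x 0.0605
0.018 239 topz 0.0519 x 0.0607
0.026 237 topz 0.0525 x 0.0612
0.034 241 topz 0.0523 x 0.0607
-132 3159 mid [-0.042  -0.1285  0.0926] rect [-0.0455 -0.13  ] [0.076 0.035] 90.0 topz 0.0943
-44 none
44 none
132 none
[[228, 0, 47, 45, 926], [31
[... 319 characters left out ...]
 [404, 52, 15, 13, 45], [410, 65, 4, 18, 27], [450, 64, 21, 28, 237], [521, 68, 14, 18, 138], [81, 74, 48, 27, 342], [266, 81, 97, 104, 3664], [502, 81, 11, 33, 119], [463, 93, 30, 14, 207], [501, 94, 30, 41, 545], [380, 97, 45, 41, 1228], [131, 110, 49, 35, 278], [176, 127, 26, 9, 81], [58, 135, 126, 119, 4745], [364, 145, 24, 7, 84], [284, 172, 171, 64, 4405], [238, 179, 16, 7, 39], [252, 190, 36, 29, 484], [219, 199, 29, 16, 228], [281, 199, 76, 52, 1453], [197, 202, 13, 9, 49], [80, 210, 161, 105, 5814], [204, 213, 13, 7, 38], [120, 220, 3, 13, 36], [264, 220, 13, 6, 35], [235, 225, 28, 10, 75], [144, 239, 8, 13, 53], [268, 239, 29, 11, 65], [304, 251, 28, 14, 53], [126, 262, 17, 5, 51]]
```

View pics/w6.png

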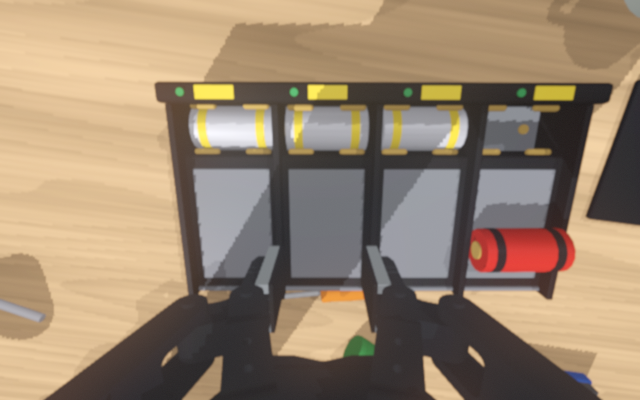

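View pics/s2.png

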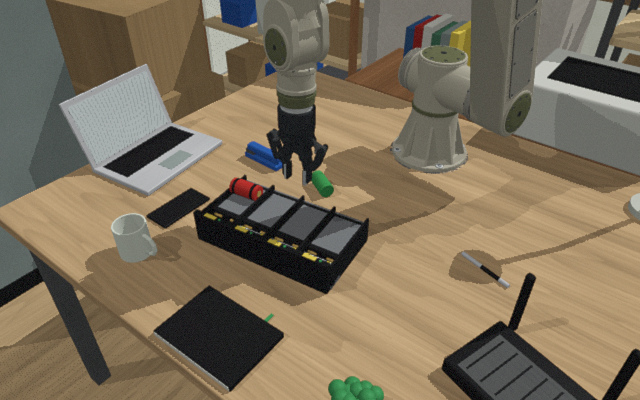

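Everything looks right: three cartridges in bays at (232,128), (327,128) and (425,128), red at (521,249) unmoved. I measured a 21.5 mm drop where 23 is nominal, so I check the depth bias against known dock heights.

```bash
python3 -c "
from h import *
c=cam('wrist');q=todock(pts(c))
def r(n,x0,x1,y0,y1,a,b):
    m=(q[...,0]>x0)&(q[...,0]<x1)&(q[...,1]>y0)&(q[...,1]<y1)&(q[...,2]>a)&(q[...,2]<b);k=q[m][:,2];print(n,len(k),np.percentile(k,[10,50,90]).round(4) if len(k) else '')
r('ledge55',-.03,.02,.03,.06,.04,.066);r('ledge1 55',-.03,.02,-.06,-.03,.04,.066)
r('floor12',.05,.074,-.15,-.12,.0,.03);r('back85',.087,.097,-.17,.17,.075,.1);r('wall70',-.05,.03,-.003,.003,.06,.08)
for y in(132,44,-44):r('cell%d'%y,.056,.066,y/1e3-.034,y/1e3+.034,.04,.07)
r('red',-.05,-.041,-.16,-.1,.08,.11)"
```

```text
ledge55 1655 [0.0547 0.0555 0.0564]
ledge1 55 1657 [0.0547 0.0556 0.0564]
floor12 706 [0.0109 0.0119 0.0129]
back85 6062 [0.0838 0.085  0.0863]
wall70 298 [0.0688 0.0697 0.0706]
cell132 880 [0.0506 0.0515 0.0526]
cell44 837 [0.0506 0.0515 0.0526]
cell-44 907 [0.0505 0.0515 0.0525]
red 694 [0.0934 0.0944 0.0954]
```

Dock references read true to within 0.6 mm. The crowns read 51.5 mm by the same statistic that gives 94.4 for the red one (95 true), so all three are home. Handing in.

```bash
python3 -c "
from h import *
print(env.hand_in()); print(env.get_state()['clock'])"
```

```text
the job is handed in; nothing more can be done
None
the job is handed in; nothing more can be done
```

All three yellow-banded cartridges are loaded, and the job was handed in at about 17 s of the 64 s allowed. I took the lanes at y = -44, 44 and 132 in turn. In each I pushed the cartridge off the ledge with the half-open fingers, then pressed it past the clips and pins to a hard stop. The highest wrist reading taken was about 30 N; force was read at the end of each call, not continuously.

**Final checks:**
- **Home height:** the cartridge tops read 51.5–52.5 mm and were level end to end. A home cartridge's top should be at 52 mm, and the known dock heights read within 0.6 mm.
- **Position:** the cartridges lie at dock x of 60–62 mm, against the nominal 62.
- **Red cartridge:** it measured in the same place before and after, to within about 1 mm.
- **Other objects:** the phone, pen and stapler look unmoved in the scene view. The screwdriver is still in front of the dock in the wrist view. I did not measure these four.
- **Robot:** clear of everything at hand-in.

**Disagreement:** the measured fall from the clips to home was 21.5 mm, against 23 mm nominal. The check against known dock heights puts this down to the on-clip reading (73.5 mm instead of 75), not to a cartridge that isn't fully home.

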